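# Lay the gift case down on the display stand

### The job

The wooden gift case that stands on its end in front of the stepped display stand belongs flat on the low step, lid up, between the two cases already lying there. Slide it up until its foot is square against the front edge of the low step, tip it over onto the step by pushing high on its lid face, then push it in until its far end is home against the upper step and seat it there with a steady push of about 12 N. The wood is soft and dents easily: never press on it with more than 20 N, and leave everything else standing where it is.

Things in the scene. Friction and masses are not known exactly. Their poses are not given: they have to be found in the camera images.
- case: Pale wooden gift case, closed, standing on its end: 134 mm tall (its z), 108 mm deep (its x), 144 mm wide (its y), too thick to grasp; faces flat and hard. Origin: centre of the end it stands on. Its -x face, towards the robot, is the slide lid (two grooves, half-moon thumb notch near the upper end). Laid down properly, its z points along the stand's x and its x points down.
- case_center (a point): Middle of the case (67 mm above the end it stands on), same axes. The case weighs 0.55 to 0.95 kg, is waxed and slides at a friction coefficient of 0.3 to 0.4 on table, step and fingers: pushed high with nothing at its foot it slides rather than tips.
- case_foot (a point): Middle of the lower edge of the case's +x face, 54 mm from the case's origin along its x: the edge that meets the step's front edge. Same axes.
- case_far_end (a point): Middle of the case's upper end (134 mm above its origin); the end that comes home against the upper step. Same axes as the case.
- stand: Stepped display stand of brown wood, fixed to the table, turned differently each time. The origin is the middle of the low step's front edge at table height; x runs level from the front edge to the back, y along the front edge. The low step is a 12 mm board with a square, upright front edge, 146 mm deep and 500 mm wide.
- upper_step: The upper step of the stand, same axes; the origin is the middle of the lower edge of its upright front face, 146 mm behind the low step's front edge. The face rises to 72 mm above the table (82 mm with its top board) and is the stop for the laid case.
- neighbour_tall: Brown wooden case already lying on the low step, 130 mm deep, 112 mm wide, 84 mm high, loose; origin at the centre of its underside. It lies about 165 mm left or right of the stand's middle.
- neighbour_flat: Dark blue flat case already lying on the low step, 130 mm deep, 120 mm wide, 58 mm high, loose; origin at the centre of its underside. It lies about 165 mm to the other side of the stand's middle.
- brush_pot: Round bamboo pot, 92 mm across and 118 mm high, with brushes up to 220 mm; origin under its centre. To be left alone.
- ink_bottle: Black bottle, 54 mm across, 125 mm high; origin under its centre. To be left alone.
- water_bottle: Clear bottle with a blue cap, 62 mm across, 205 mm high; origin under its centre. To be left alone.
- brush_washer: White bowl, 116 mm across, 55 mm high; origin under its centre. To be left alone.
- inkstone: Dark stone slab with a hollow, 150 x 100 x 26 mm; origin under its centre. To be left alone.
- paperweight: Dark wooden bar, 200 x 26 x 22 mm with a small knob; origin under its centre. To be left alone.
Things that resemble listed ones, but are neither listed nor needed, are in the scene too. Leave any green or turquoise look-alike of the case alone.

How it is judged (in metres and radians):
On the way, in this order (a step that is already met when the one before it is completed fails the run):
1. the case stands upright with its foot square against the front edge of the low step (angle between case's own z axis and vertical below 0.08 rad and x of case_foot in the frame of stand above -0.006 m and angle between the y axis of case and the y axis of stand, either way round below 0.07 rad), for 0.2 s.
2. the case lies on the low step, lid up (angle between case's own x axis and vertical above 3.06 rad and height (world z) of case_center between 0.062 and 0.071 m), for 0.2 s.
3. its far end is pressed against the upper step with more than 6 N (angle between case's own x axis and vertical above 3.06 rad and contact force between case and upper_step above 6 N and x of case_far_end in the frame of upper_step above -0.004 m), for 0.2 s.
At the end, for the whole second after the job is handed in: The case lies flat on the low step, lid up (within 0.08 rad), its far end within 4 mm of the upper step's face and square to it within 0.05 rad, its middle within 25 mm of the stand's middle (in the gap between the two neighbours), at rest (all of step 2 and x of case_far_end in the frame of upper_step above -0.004 m and angle between the y axis of case and the y axis of stand, either way round below 0.05 rad and y of case_center in the frame of stand between -0.025 and 0.025 m and linear speed of case below 0.01 m/s); the robot touches nothing.
It fails at once if the robot presses on the case with more than 20 N (contact force between any of the arm, the fingers and case above 20 N).
It fails at once if a neighbouring case is shifted by more than 10 mm (distance of any of neighbour_tall, neighbour_flat from where it was at the start of the episode above 0.01 m).
It fails at once if another thing on the table is shifted by more than 20 mm or knocked over (distance of any of brush_pot, ink_bottle, water_bottle, brush_washer, inkstone, paperweight from where it was at the start of the episode above 0.02 m).
It also fails if it takes over 69 s, if anything falls off the work surface, if the arm or the gripper's body presses on something with over 40 N, if the wrist force passes 120 N, or if a joint passes its speed limit or range.

### The arm

A 6-joint arm with a two-finger parallel gripper is mounted at the origin on the work surface. World frame = base frame: x ahead of the robot, y to its left, z up, the work surface at z = 0. Lengths are in mm, angles in degrees, forces in N, time in s.
With the tool pointing down it reaches from about 300 to 775 mm from the base axis. Payload 14.6 kg.
Tool frame: the origin (TCP) lies midway between the tips of the shut fingers; the grasp point (between the pads) lies 19 mm behind it; z points along the fingers, y is the direction in which the jaws open and shut (so a half turn about z gives the same grasp; the last joint's range is limited). The gripper opens to 85 mm and grips with 20 to 120 N. Pads are 22 mm wide; open, the fingers measure 114 mm over their backs; the gripper's body (76 mm by 85 mm) begins 54 mm behind the grasp point. The pads swing forward as they close: fully open they stand 13 mm farther back than shut.
Start: joints at [68.205, 17.183, 87.147, -0, 75.671, -3.816], TCP at [169.769, 523.133, 195.881] pointing down, gripper open.
Joint ranges: [-173.82, 173.82], [-45.26, 126.66], [13.44, 144.39], [-59.66, 239.66], [0, 175.72], [-146.38, 146.38]. Speed limits (degrees/s): [127.2, 127.2, 147.25, 180, 180, 180].

### API

Orientations are given as a 3x3 rotation matrix whose columns are the frame's x, y, z axes.
In Python, from plant import manip, imaging, close_job gives the robot as it stands.
- The arm moves only by the tool jog_arm, never from a script. Its argument "plan" is a list of rows, each a list of 3 entries, a list of its own where there are three numbers: the shift along the tool's x, y, z in units of 0.2 m (1.0 is 0.2 m), then the turn about the tool's z in units of 90 degrees (1.0 is 90 degrees), then the closure, from 0 (fully open) to 1 (shut). A call has 1 to 8 rows; each row is the pose to reach, as a shift and turn from the pose commanded when the call began, along the tool's axes at that moment; what a row does not reach only later rows make up. A row lasts 1/8 s, in which the tool goes at most 62.5 mm and 10.7 degrees, less where a joint would pass 70% of its speed; a pose out of reach is approached as far as the arm can. A call with a number of a shift or a turn outside -1 to 1 is refused whole. A call with a gripper value outside its range is refused whole. The fingers move at their own pace and stop on an object; "newtons" is the grip in N (left out, the last holds). Time passes only in rows, so rows that repeat a pose let the fingers close. It gives the time, the measured TCP pose, the force and the opening at its end, in the units of the state.
- manip.observe(): the state, without advancing time (a new reading comes with each control period).
- imaging.get_image(name): name is "scene" or "top" or "wrist"; returns a dict with "img" (420x560x3 uint8, red, green, blue), "mtx" (3x3 intrinsics, pixels), "R" (3x3) and "t" (3): a world point X has camera coordinates R X + t; the wrist camera has in their place "tool_from_camera" (4x4, takes a point from camera to tool coordinates, whose origin is the TCP and whose axes are the flange's). Camera axes: x right, y down, z forward; pixel columns grow to the right and rows downward; lengths in mm; the calibration is good to about 2 mm. A picture is of the moment at which its call begins: read the wrist's pose just before it. There is no depth.
- close_job(): hands the job in, once; it reports no verdict.
The state is a dict: "clock": time; "q": joint angles; "qvel": joint speeds; "joint_efforts": joint torques, N m; "tool_pos": TCP position; "tool_rot": TCP orientation; "wrist_force": force on the tool from outside, world axes, zero at the start; "ft_torque": the same for the moment, N m; "grip_width": finger opening in mm.
Only numpy, scipy, OpenCV 4.12 (cv2) and the standard library are available. Lean on these libraries where they do the work, as an engineer would, in place of code of your own. Each camera call takes 0.05 s, during which the arm holds its last target.

## Working session

There is one attempt and no reset: what is moved stays moved. The work goes in short steps, Python scripts to look and compute and a tool call to move; the robot and the scene stay as the last step left them, time stands still between calls to the robot, and variables do not carry over. Pictures are saved under pics/ and viewed, and the job is handed in when it is done.

Besides the shell and the picture viewer there is one more tool, called after "Request:" as a command line: name --argument value ..., lists and objects as JSON in quotes. jog_arm: Moves the arm, as the interface text tells. Its arguments: {"type":"object","properties":{"plan":{"type":"array"},"newtons":{"type":"number"}},"required":["plan"]}

```bash
ls; mkdir -p pics
python3 - <<'E'
from plant import manip, imaging
import cv2,pickle
s=manip.observe();print(s)
for n in ["scene","top"]:
    d=imaging.get_image(n);pickle.dump(d,open(f"{n}0.pkl","wb"))
    cv2.imwrite(f"pics/{n}0.png",d["img"][:,:,::-1]);print(d["mtx"],d["R"],d["t"])
E
```

```text
pics
{'clock': 0.0, 'q': array([ 6.82049600e+01,  1.72152984e+01,  8.71830503e+01, -1.07675100e-03,
        7.56703867e+01, -3.81529549e+00]), 'qvel': array([ 0.08187476, -0.05431797,  0.01159522, -0.03837798, -0.01174626,
       -0.07535867]), 'joint_efforts': array([-3.35082077e-04, -5.43505275e+01, -3.61790407e+01, -9.59974500e-05,
        4.03250000e-03, -7.38092979e-06]), 'tool_pos': array([169.66669249, 522.86568708, 195.3041981 ]), 'tool_rot': array([[-9.51167128e-01,  3.08676062e-01, -4.28511940e-04],
       [ 3.08676353e-01,  9.51166470e-01, -1.12066593e-03],
       [ 6.16634430e-05, -1.19821210e-03, -9.99999280e-01]]), 'wrist_force': array([-0.77683983,  0.01559673,  0.069981  ]), 'ft_torque': array([-0.00170094, -0.02224484,  0.0434235 ]), 'grip_width': 85.40271763964594}
[[497.14016592   0.         269.18363942]
 [  0.         497.14016592 210.98441858]
 [  0.           0.           1.        ]] [[-0.87751178  0.47944657  0.01020173]
 [ 0.27261632  0.51623442 -0.81190046]
 [-0.39452937 -0.70967106 -0.58370675]] [ 418.86825876  -29.62664151 1765.66524182]
[[526.69512451   0.         285.85296908]
 [  0.         526.69512451 209.99143944]
 [  0.           0.           1.        ]] [[ 0.02997757 -0.99954473  0.00341783]
 [-0.97952368 -0.03005782 -0.19907256]
 [ 0.19908466  0.00261987 -0.97997879]] [ -12.81442221  498.70881894 1622.46324316]
```

View pics/scene0.png

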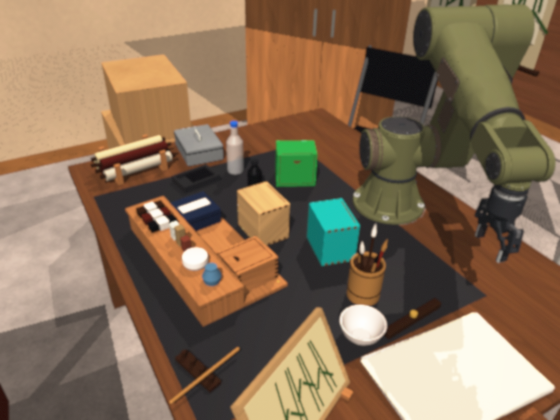

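View pics/top0.png

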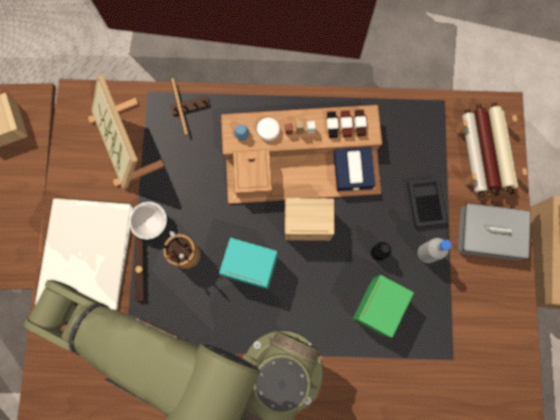

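The top view shows the pale case at about (309,219), in front of the stand. The look-alikes are turquoise (248,263) and green (385,306). The neighbours are tall brown (252,170) and flat blue (354,169). The pale wooden one fits the description, so I'll confirm it in an enlarged crop.

Run:
```python
import cv2,pickle
d=pickle.load(open("top0.pkl","rb"))["img"][:,:,::-1]
c=d[90:255,210:400];cv2.imwrite("pics/topc.png",cv2.resize(c,None,fx=4,fy=3.6,interpolation=2))
d=pickle.load(open("scene0.pkl","rb"))["img"][:,:,::-1]
c=d[160:320,120:320];cv2.imwrite("pics/scc.png",cv2.resize(c,None,fx=4,fy=3.7,interpolation=2))
```

```text
(no output)
```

View pics/topc.png

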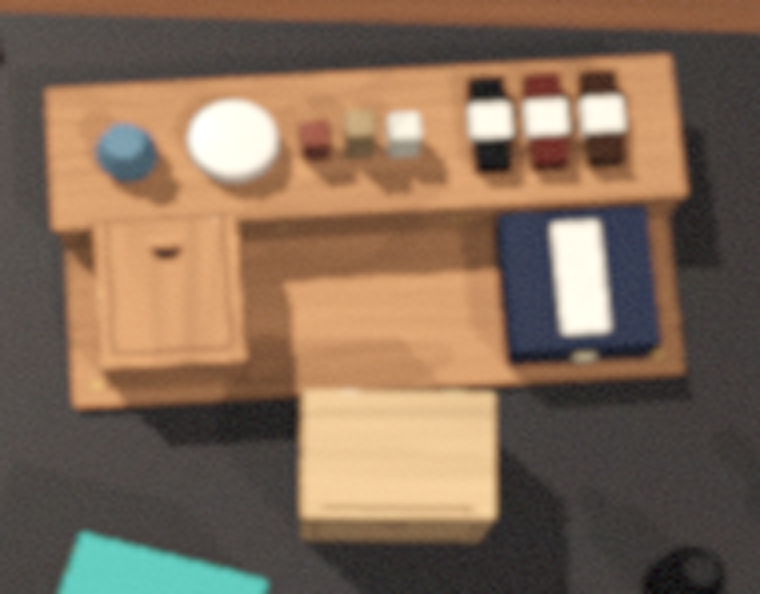

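View pics/scc.png

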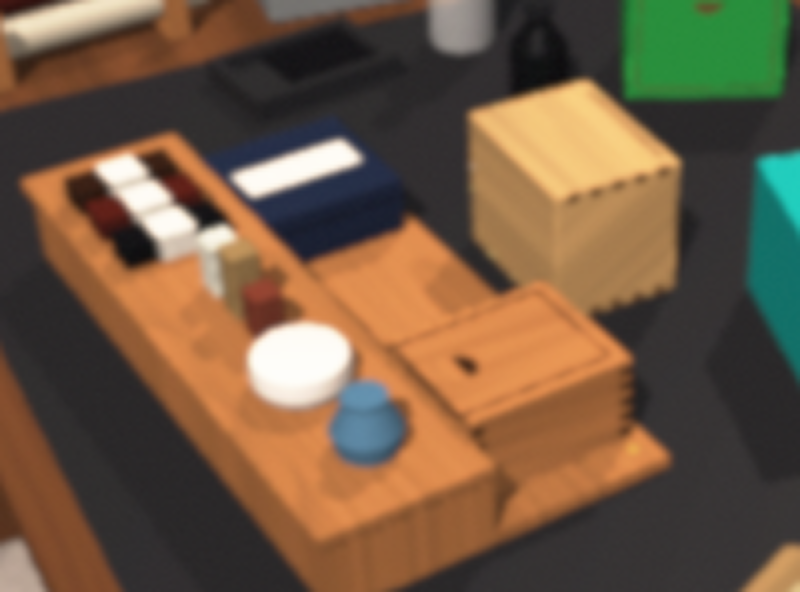

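```bash
cat > h.py <<'E'
import numpy as np,cv2,pickle
def ray(d,px,z):
    K,R,t=d["mtx"],d["R"],np.array(d["t"]).ravel()
    c=-R.T@t; v=R.T@np.linalg.inv(K)@np.array([px[0],px[1],1.])
    return c+v*(z-c[2])/v[2]
def proj(d,X):
    K,R,t=d["mtx"],d["R"],np.array(d["t"]).ravel()
    p=K@(R@np.array(X,float)+t);return p[:2]/p[2]
E
python3 - <<'E'
from h import *
d=pickle.load(open("top0.pkl","rb"));im=d["img"]
hsv=cv2.cvtColor(im,cv2.COLOR_RGB2HSV)
for p in [(309,210),(309,238),(300,180),(270,170),(252,165),(300,150),(350,190)]:
    print(p,im[p[1],p[0]],hsv[p[1],p[0]])
# low-step front & stand edges
for n,p in dict(FL=(228,203.3),FR=(381.2,193.9)).items(): print(n,ray(d,p,12))
cr=lambda x,y:(x/4+210-.5+.125,y/3.6+90-.5+.14)
for p in [(300,388),(498,390),(497,520),(300,520)]: print("case",ray(d,cr(*p),134))
for p in [(46,88),(50,230),(688,195),(672,55)]: print("upper",ray(d,cr(*p),82))
for p in [(72,408),(685,374)]: print("low",ray(d,cr(*p),12))
E
```

```text
(309, 210) [240 204 155] [ 17  90 240]
(309, 238) [127  97  68] [ 15 118 127]
(300, 180) [221 163 113] [ 14 125 221]
(270, 170) [181 128  89] [ 13 130 181]
(252, 165) [225 168 119] [ 14 120 225]
(300, 150) [122  84  56] [ 13 138 122]
(350, 190) [89 64 56] [ 7 95 89]
FL [523.06981063 191.40958681  12.        ]
FR [ 569.89266051 -307.80639496   12.        ]
case [520.55487837   6.96992086 134.        ]
case [ 523.44104294 -142.91127357  134.        ]
case [ 412.84567481 -143.46220094  134.        ]
case [408.35808204   3.55288006 134.        ]
upper [802.16283899 220.82674575  82.        ]
upper [669.43015711 210.4101798   82.        ]
upper [ 717.65659022 -297.4038637    82.        ]
upper [ 849.59286479 -285.23475316   82.        ]
low [524.11964592 192.6864154   12.        ]
low [ 571.10772262 -306.75022573   12.        ]
```

The crops confirm it: the pale case stands on end in front of the step, with its lid towards the robot. Next I'll refine the fit with masks and lines, and check it in the scene view.

Run:
```python
from h import *
d=pickle.load(open("top0.pkl","rb"));im=d["img"];s=pickle.load(open("scene0.pkl","rb"))
hsv=cv2.cvtColor(im,cv2.COLOR_RGB2HSV)
def rect(m,z,name):
    m=cv2.morphologyEx(m.astype(np.uint8),cv2.MORPH_OPEN,np.ones((3,3)))
    cs,_=cv2.findContours(m,0,1);c=max(cs,key=cv2.contourArea)
    P=np.array([ray(d,p[0],z)[:2] for p in c],np.float32)
    print(name,cv2.minAreaRect(P)); return P
H,S,V=[hsv[...,i] for i in range(3)]
roi=np.zeros_like(H,bool);roi[190:250,270:350]=1
rect(roi&(V>185)&(S<110)&(H>12),134,"case")
P=rect((H>80)&(H<95)&(S>100),134,"turq"); print(P.min(0),P.max(0))
rect((H>55)&(H<70)&(S>100),134,"green")
roi[:]=0;roi[140:195,325:385]=1
rect(roi&(H>100)&(H<130)&(V<120),58,"blue")
for n,p in dict(pot=(180,250)).items(): print(n,ray(d,p,118))
print("ink",ray(d,(382,250),125),"water",ray(d,(443,245),205))
a=np.deg2rad(5.4);x=np.array([np.cos(a),np.sin(a)]);y=np.array([-x[1],x[0]]);o=np.array([547,-57.3])
img=s["img"][:,:,::-1].copy()
def dr(u,v,z,c):
    X=o+u*x+v*y; q=proj(s,[*X,z]);cv2.circle(img,(int(round(q[0])),int(round(q[1]))),1,c,-1)
for v in np.linspace(-250,250,26): dr(0,v,12,(0,0,255));dr(146,v,82,(255,0,0))
b=np.deg2rad(1.4);
for u in(-54,54):
  for v in(-72,72):
    for z in(0,134):
      q=proj(s,[466+u*np.cos(b)-v*np.sin(b),-69+u*np.sin(b)+v*np.cos(b),z]);cv2.circle(img,(int(round(q[0])),int(round(q[1]))),1,(0,255,0),-1)
cv2.imwrite("pics/chk.png",cv2.resize(img[160:320,120:320],None,fx=4,fy=3.7,interpolation=0))
```

```text
case ((468.98577880859375, -68.38388061523438), (110.28919219970703, 145.24234008789062), 1.7363277673721313)
turq ((320.11065673828125, 108.25702667236328), (152.44259643554688, 116.73943328857422), 75.736083984375)
[247.24529   26.779009] [391.87247 190.61774]
green ((207.52984619140625, -289.7886047363281), (125.89258575439453, 152.89576721191406), 63.53427505493164)
blue ((641.0821533203125, -212.24261474609375), (132.02162170410156, 117.50151062011719), 5.960017204284668)
pot [353.10340619 315.44735567 118.        ]
ink [ 370.59984189 -288.55485125  125.        ] water [ 379.68216974 -447.28389631  205.        ]
```

View pics/chk.png

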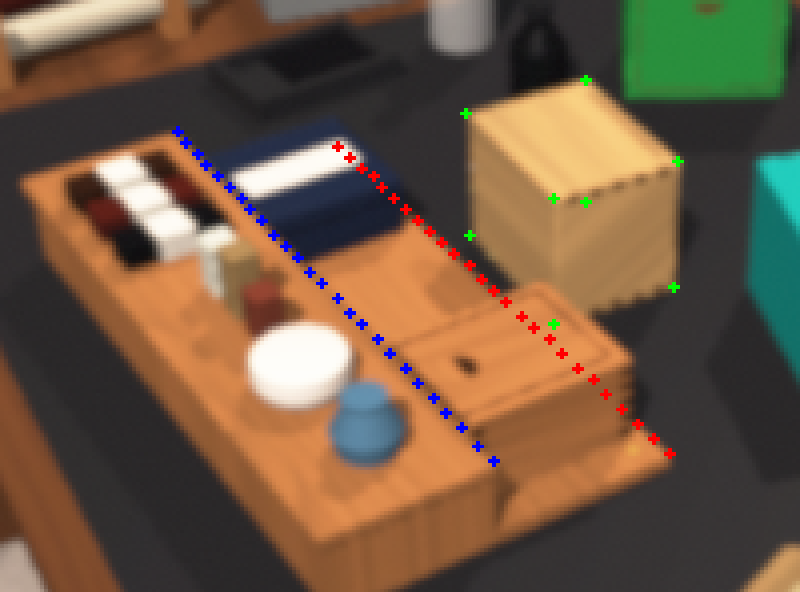

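```bash
cat >> h.py <<'E'
A=np.deg2rad(5.4);XS=np.array([np.cos(A),np.sin(A),0]);YS=np.array([-XS[1],XS[0],0]);O=np.array([547,-57.3,0])
def to(target,yaw_y=95.4):
    from plant import manip
    s=manip.observe();R=s["tool_rot"];p=s["tool_pos"]
    cur=np.degrees(np.arctan2(R[1,1],R[0,1]))
    dy=yaw_y-cur
    print("t",round(s["clock"],2),"pos",p.round(1),"stand",round((p-O)@XS,1),round((p-O)@YS,1),"yawy",round(cur,2),"F",s["wrist_force"].round(2))
    print("units",(R.T@(np.array(target)-p)/200).round(4),"turn",round(-dy/90,4))
E
python3 -c "
from h import *
to([169,523,330]);to([382,-73,330])"
```

```text
t 0.1 pos [169.7 522.9 195.4] stand -321.0 613.1 yawy 72.02 F [-0.64 -0.55  0.6 ]
units [ 0.0035 -0.0014 -0.6731] turn -0.2598
t 0.1 pos [169.7 522.9 195.4] stand -321.0 613.1 yawy 72.02 F [-0.64 -0.55  0.6 ]
units [-1.9294 -2.507  -0.6707] turn -0.2598
```

Request:
jog_arm --plan '[[[0,0,-0.3],0,0],[[0,0,-0.6],0,0],[[-0.1,-0.13,-0.67],0,0],[[-0.3,-0.39,-0.67],0,0],[[-0.45,-0.6,-0.67],0,0],[[-0.6,-0.8,-0.67],0,0],[[-0.7,-0.95,-0.67],0,0],[[-0.7,-0.95,-0.67],0,0]]'

```text
clock: 1.1
tool_pos: [244.7, 297.8, 330.2]
tool_rot: [[-0.95, 0.311, 0.001], [0.311, 0.95, 0.0], [-0.001, 0.001, -1.0]]
wrist_force: [0.7, -0.0, -0.7]
grip_width: 85.2
```

```bash
python3 -c "
from h import *
to([382,-73,330])"
```

```text
t 1.1 pos [244.7 297.8 330.2] stand -267.5 382.0 yawy 71.87 F [ 0.71 -0.02 -0.68]
units [-1.2291e+00 -1.5483e+00  5.0000e-04] turn -0.2614
```

Request:
jog_arm --plan '[[[-0.18,-0.23,0],-0.05,0],[[-0.36,-0.46,0],-0.1,0],[[-0.54,-0.69,0],-0.15,0],[[-0.72,-0.92,0],-0.2,0],[[-0.78,-0.99,0],-0.26,0],[[-0.78,-0.99,0],-0.26,0]]'

```text
clock: 1.85
tool_pos: [331.9, 62.4, 329.6]
tool_rot: [[-0.996, -0.092, -0.001], [-0.092, 0.996, 0.0], [0.001, 0.0, -1.0]]
wrist_force: [0.5, 0.8, -0.2]
grip_width: 85.4
```

```bash
python3 -c "
from h import *
to([382,-73,330])"
```

```text
t 1.85 pos [331.9  62.4 329.6] stand -202.8 139.4 yawy 95.28 F [ 0.53  0.77 -0.15]
units [-0.1869 -0.6971 -0.002 ] turn -0.0013
```

Request:
jog_arm --plan '[[[-0.05,-0.2,0],0,0],[[-0.1,-0.45,0],0,0],[[-0.187,-0.697,0],0,0],[[-0.187,-0.697,0.2],0,0],[[-0.187,-0.697,0.4],0,0],[[-0.187,-0.697,0.6],0,0],[[-0.187,-0.697,0.65],0,0],[[-0.187,-0.697,0.65],0,0]]'

```text
clock: 2.85
tool_pos: [382.4, -71.9, 200.5]
tool_rot: [[-0.996, -0.095, 0.0], [-0.095, 0.996, 0.0], [-0.0, 0.0, -1.0]]
wrist_force: [0.1, -0.1, 1.0]
grip_width: 85.3
```

Run:
```python
from h import *
from plant import imaging
to([382,-73,72])
d=imaging.get_image("wrist");cv2.imwrite("pics/w1.png",d["img"][:,:,::-1]);print(d["tool_from_camera"].round(2))
d=imaging.get_image("scene");cv2.imwrite("pics/s1.png",cv2.resize(d["img"][100:320,120:400,::-1],None,fx=2.7,fy=2.7))
```

```text
t 2.85 pos [382.4 -71.9 200.5] stand -165.3 1.0 yawy 95.44 F [ 0.11 -0.09  0.97]
units [ 0.0024 -0.0055  0.6424] turn 0.0004
[[  -0.     -0.96   -0.28   71.83]
 [   1.     -0.     -0.      0.56]
 [   0.     -0.28    0.96 -177.51]
 [   0.      0.      0.      1.  ]]
```

View pics/w1.png

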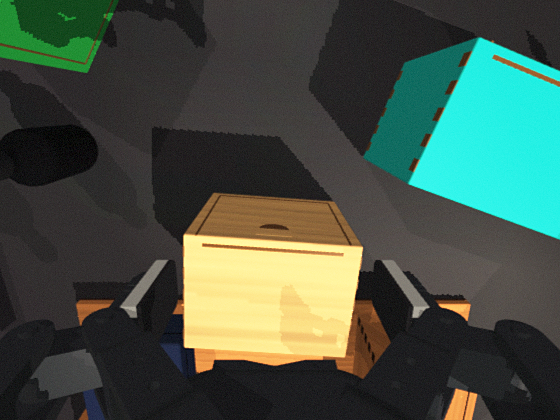

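View pics/s1.png

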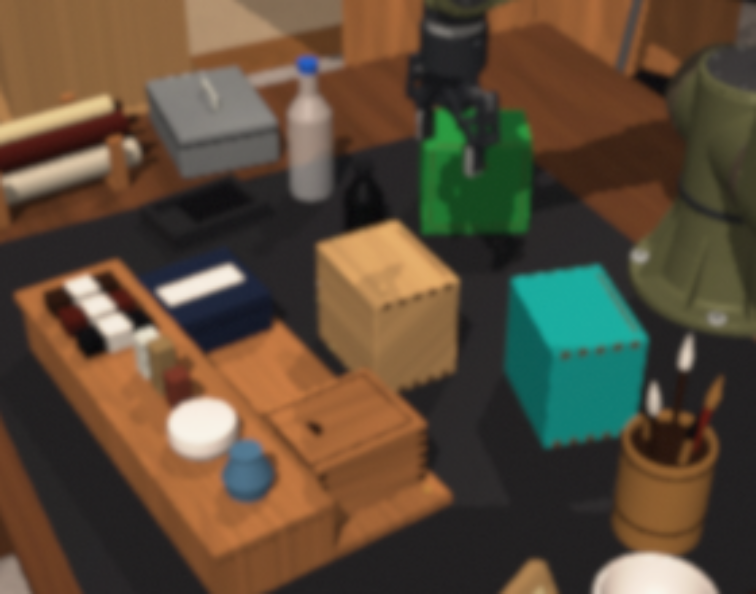

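The wrist view shows the lid facing the robot, with its notch at (272,228) near the upper end. The fingers straddle the free space in front of the case. I'll descend behind the lid.

Request:
jog_arm --plan '[[[0,0,0.2],0,0],[[0,0,0.4],0,0],[[0,0,0.55],0,0],[[0,0,0.63],0,0],[[0,0,0.63],0,0],[[-0.03,0,0.63],0,0],[[-0.05,0,0.63],0,0],[[-0.07,0,0.63],0,0]]'

```text
clock: 3.95
tool_pos: [396.6, -71.2, 74.4]
tool_rot: [[-0.996, -0.094, 0.001], [-0.094, 0.996, -0.0], [-0.001, -0.0, -1.0]]
wrist_force: [0.2, 0.6, -0.1]
grip_width: 85.5
```

Request:
jog_arm --plan '[[[-0.015,0,0],0,0],[[-0.03,0,0],0,0],[[-0.045,0,0],0,0],[[-0.06,0,0],0,0],[[-0.075,0,0],0,0],[[-0.09,0,0],0,0],[[-0.105,0,0],0,0],[[-0.12,0,0],0,0]]'

```text
clock: 4.95
tool_pos: [419.9, -68.8, 73.8]
tool_rot: [[-0.996, -0.095, -0.0], [-0.095, 0.996, 0.0], [0.0, 0.0, -1.0]]
wrist_force: [-3.0, 0.2, 1.2]
grip_width: 85.1
```

Run:
```python
from h import *
from plant import imaging
to(O-119*XS+[0,0,74])
d=imaging.get_image("wrist");cv2.imwrite("pics/w2.png",d["img"][:,:,::-1])
d=imaging.get_image("scene");cv2.imwrite("pics/s2.png",cv2.resize(d["img"][160:320,120:320,::-1],None,fx=3.7,fy=3.7))
```

```text
t 4.95 pos [419.9 -68.8  73.8] stand -127.6 0.5 yawy 95.43 F [-2.97  0.23  1.18]
units [-0.0431 -0.0024 -0.0008] turn 0.0003
```

View pics/w2.png

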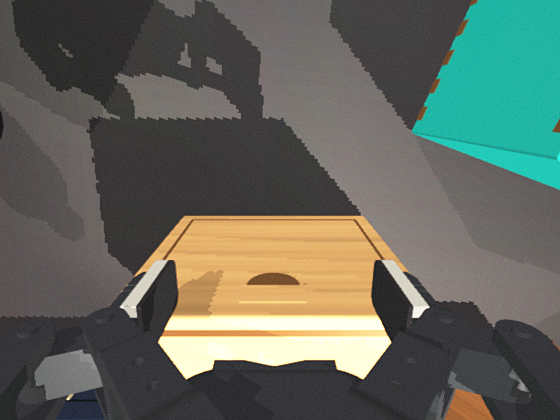

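View pics/s2.png

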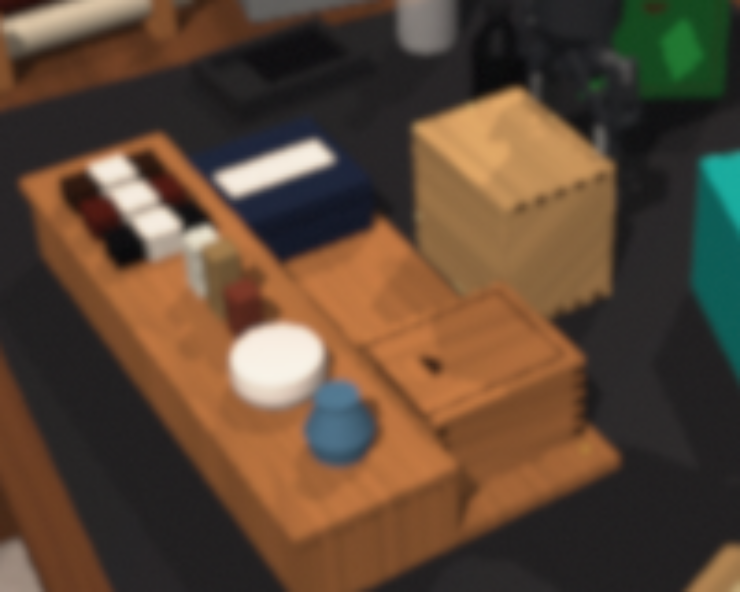

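The case has squared up flat against both fingers, and the push force is about 3 N. I'll continue slowly to the step edge.

Request:
jog_arm --plan '[[[-0.01,0,0],0,0],[[-0.02,0,0],0,0],[[-0.03,0,0],0,0],[[-0.03,0,0],0,0]]'

```text
clock: 5.55
tool_pos: [426.0, -68.4, 73.9]
tool_rot: [[-0.996, -0.094, 0.0], [-0.094, 0.996, -0.0], [-0.0, -0.0, -1.0]]
wrist_force: [-0.6, 0.4, 0.4]
grip_width: 85.0
```

Request:
jog_arm --plan '[[[-0.005,0,0],0,0],[[-0.01,0,0],0,0]]'

```text
clock: 5.8
tool_pos: [427.7, -68.2, 73.9]
tool_rot: [[-0.996, -0.094, -0.0], [-0.094, 0.996, -0.0], [0.0, 0.0, -1.0]]
wrist_force: [-3.0, -0.1, 1.5]
grip_width: 85.3
```

Run:
```python
from h import *
from plant import imaging
to(O-119*XS+[0,0,74])
d=imaging.get_image("scene");cv2.imwrite("pics/s3.png",cv2.resize(d["img"][160:320,120:320,::-1],None,fx=3.7,fy=3.7))
```

```text
t 5.8 pos [427.7 -68.2  73.9] stand -119.8 0.4 yawy 95.42 F [-3.02 -0.15  1.51]
units [-0.0039 -0.0018 -0.0006] turn 0.0002
```

View pics/s3.png

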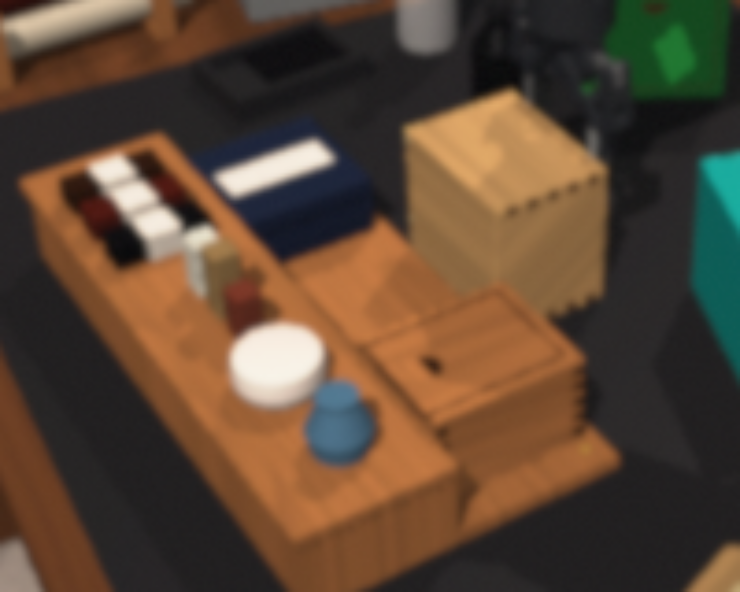

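Request:
jog_arm --plan '[[[-0.005,0,0],0,0],[[-0.01,0,0],0,0]]'

```text
clock: 6.1
tool_pos: [429.8, -68.0, 73.9]
tool_rot: [[-0.996, -0.094, -0.0], [-0.094, 0.996, 0.0], [0.0, 0.0, -1.0]]
wrist_force: [-2.7, 0.3, 1.2]
grip_width: 85.2
```

Request:
jog_arm --plan '[[[-0.005,0,0],0,0],[[-0.01,0,0],0,0]]'

```text
clock: 6.35
tool_pos: [431.6, -67.8, 73.9]
tool_rot: [[-0.996, -0.094, -0.001], [-0.094, 0.996, -0.0], [0.001, 0.0, -1.0]]
wrist_force: [-5.0, -1.4, 3.2]
grip_width: 85.3
```

Request:
jog_arm --plan '[[[0,0,0],0,0],[[0,0,0],0,0]]'

```text
clock: 6.6
tool_pos: [431.6, -67.8, 73.8]
tool_rot: [[-0.996, -0.094, -0.0], [-0.094, 0.996, -0.0], [0.0, 0.0, -1.0]]
wrist_force: [-3.7, -0.1, 2.0]
grip_width: 85.2
```

Run:
```python
from h import *
from plant import imaging
to(O-119*XS+[0,0,74])
for n,sl in [("scene",(slice(160,320),slice(120,320))),("top",(slice(130,250),slice(210,390)))]:
    d=imaging.get_image(n);pickle.dump(d,open(n+"4.pkl","wb"));cv2.imwrite(f"pics/{n}4.png",cv2.resize(d["img"][sl][:,:,::-1],None,fx=3.7,fy=3.7,interpolation=2))
```

```text
t 6.6 pos [431.6 -67.8  73.8] stand -115.9 0.4 yawy 95.42 F [-3.72 -0.1   2.05]
units [ 0.0156 -0.002  -0.0008] turn 0.0002
```

View pics/scene4.png

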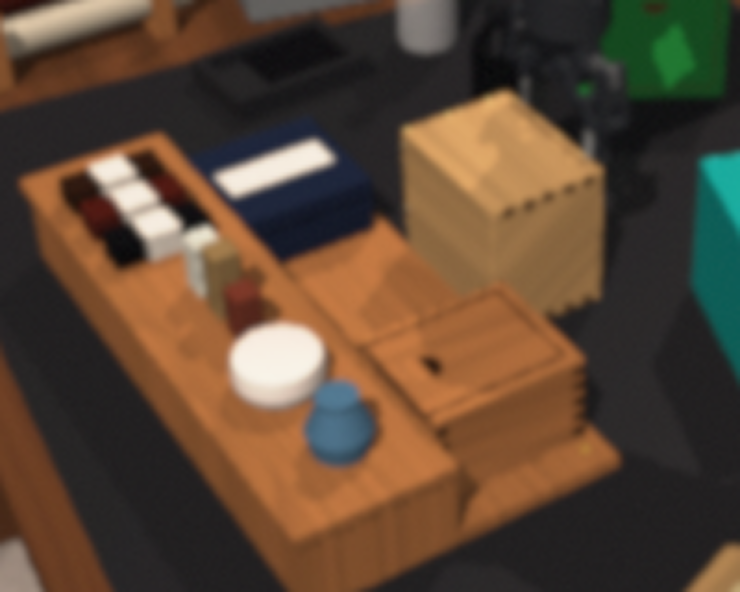

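View pics/top4.png

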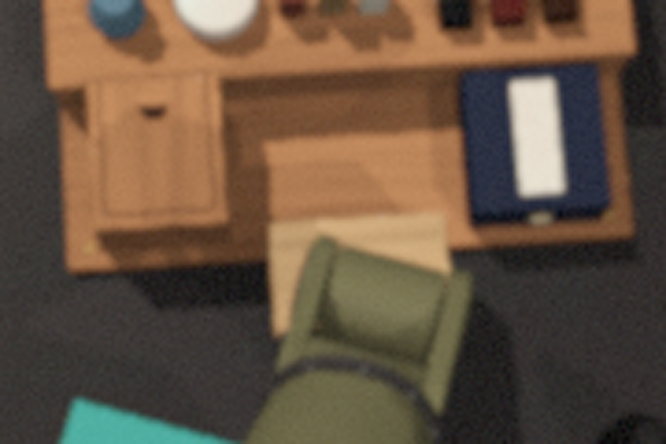

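Run:
```python
from h import *
d=pickle.load(open("top4.pkl","rb"));s=pickle.load(open("scene4.pkl","rb"))
for p in [(270,224),(448,213)]:
    X=ray(d,(210+p[0]/3.7-.5,130+p[1]/3.7-.5),134)-O;print("top edge",X@XS,X@YS)
# scene top corners
for p in [(402,131),(500,90),(604,178),(498,216)]:
    X=ray(s,(120+p[0]/3.7-.5,160+p[1]/3.7-.5),134)-O;print("sc top",X@XS,X@YS)
X=ray(s,(120+602/3.7-.5,160+298/3.7-.5),0)-O;print("sc foot lid",X@XS,X@YS)
```

```text
top edge 3.0588791051153748 71.53045271300877
top edge 3.06342394482309 -75.05796726418193
sc top 4.274944493521482 -67.15379874445897
sc top -99.79509243322859 -75.96161308740051
sc top -98.93423492169856 82.60329379851618
sc top 1.5729827337311302 79.06123151178718
sc foot lid -106.10245394904945 75.55332768256778
```

Request:
jog_arm --plan '[[[-0.005,0,0],0,0],[[-0.01,0,0],0,0],[[-0.01,0,0],0,0]]'

```text
clock: 7.08
tool_pos: [433.7, -67.6, 73.9]
tool_rot: [[-0.996, -0.094, -0.0], [-0.094, 0.996, -0.0], [0.0, 0.0, -1.0]]
wrist_force: [-4.9, -0.7, 2.9]
grip_width: 85.6
```

Run:
```python
from h import *
from plant import imaging
to(O-119*XS+[0,0,74])
d=imaging.get_image("top");cv2.imwrite(f"pics/top5.png",cv2.resize(d["img"][130:250,210:390,::-1],None,fx=3.7,fy=3.7,interpolation=2))
d=imaging.get_image("scene");cv2.imwrite(f"pics/scene5.png",cv2.resize(d["img"][170:260,210:310,::-1],None,fx=6.5,fy=6.5,interpolation=2))
```

```text
t 7.08 pos [433.7 -67.6  73.9] stand -113.8 0.4 yawy 95.42 F [-4.94 -0.71  2.85]
units [ 0.026  -0.0019 -0.0005] turn 0.0002
```

View pics/scene5.png

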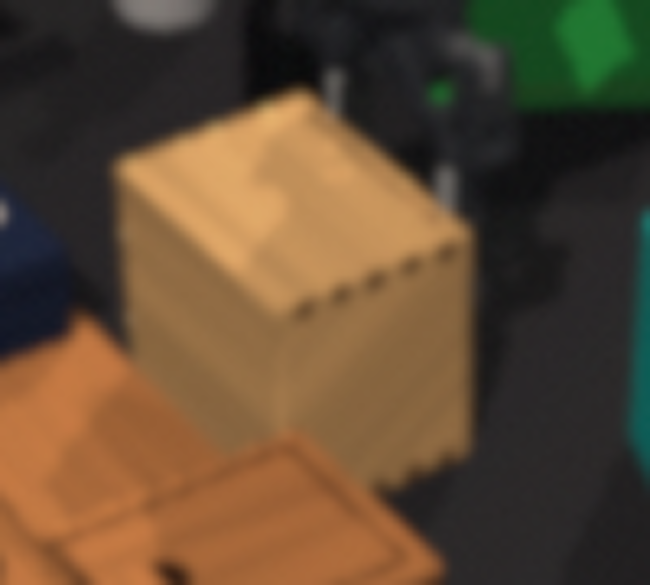

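View pics/top5.png

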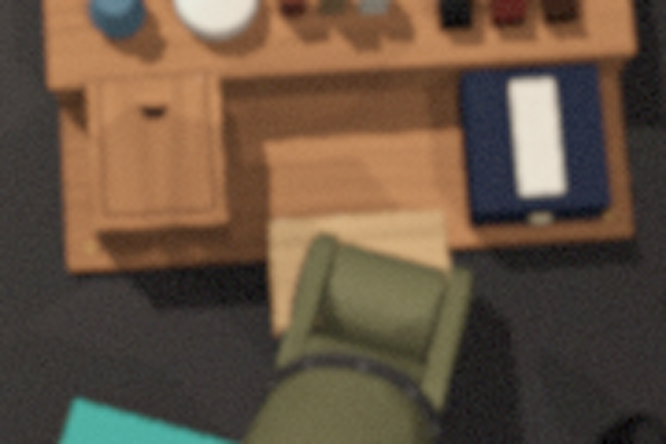

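The foot is against the step: a 2 mm push moved the top edge about 3.5 mm, so the case is now tilting rather than sliding. I'll back off, let it stand square, then raise the fingers for the high push.

Request:
jog_arm --plan '[[[0.01,0,0],0,0],[[0.02,0,0],0,0],[[0.03,0,0],0,0],[[0.06,0,0],0,0],[[0.06,0,0],0,0],[[0.06,0,-0.1],0,0],[[0.06,0,-0.155],0,0],[[0.06,0,-0.155],0,0]]'

```text
clock: 8.18
tool_pos: [422.2, -68.8, 105.4]
tool_rot: [[-0.996, -0.095, 0.002], [-0.095, 0.996, -0.0], [-0.002, -0.001, -1.0]]
wrist_force: [-0.7, 0.3, -0.5]
grip_width: 85.2
```

Run:
```python
from h import *
from plant import imaging
to(O-119*XS+[0,0,105])
d=imaging.get_image("scene");cv2.imwrite(f"pics/scene6.png",cv2.resize(d["img"][170:260,210:310,::-1],None,fx=6.5,fy=6.5,interpolation=2))
```

```text
t 8.18 pos [422.2 -68.8 105.4] stand -125.3 0.3 yawy 95.42 F [-0.72  0.28 -0.53]
units [-0.0317 -0.0013  0.0021] turn 0.0003
```

View pics/scene6.png

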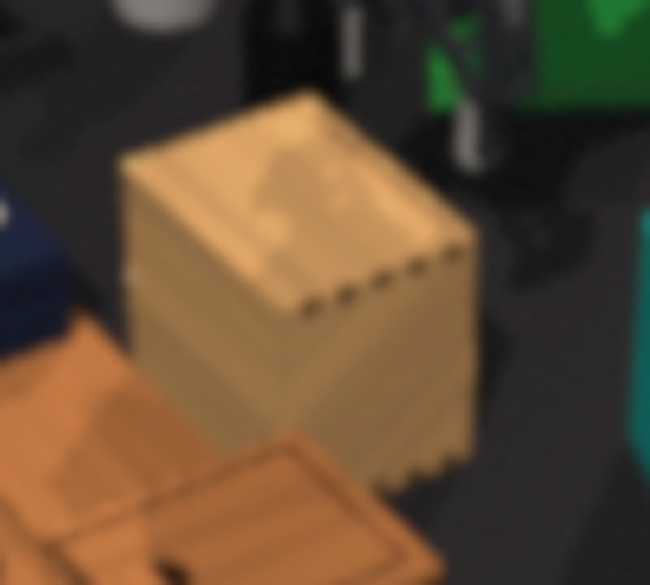

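The case is upright again at the step edge. Now the high push.

Request:
jog_arm --plan '[[[-0.015,0,0],0,0],[[-0.03,0,0],0,0],[[-0.045,0,-0.005],0,0],[[-0.06,0,-0.01],0,0],[[-0.075,0,-0.015],0,0],[[-0.09,0,-0.02],0,0],[[-0.105,0,-0.026],0,0],[[-0.12,0,-0.032],0,0]]'

```text
clock: 9.22
tool_pos: [445.9, -66.5, 111.4]
tool_rot: [[-0.996, -0.094, 0.0], [-0.094, 0.996, -0.0], [-0.0, -0.0, -1.0]]
wrist_force: [-0.2, -0.9, 0.6]
grip_width: 85.6
```

Run:
```python
from h import *
from plant import imaging
to(O-119*XS+[0,0,105])
d=imaging.get_image("scene");cv2.imwrite(f"pics/scene7.png",cv2.resize(d["img"][150:260,190:310,::-1],None,fx=5,fy=5,interpolation=2))
```

```text
t 9.22 pos [445.9 -66.5 111.4] stand -101.5 0.4 yawy 95.42 F [-0.24 -0.93  0.56]
units [ 0.0873 -0.0019  0.0319] turn 0.0002
```

View pics/scene7.png

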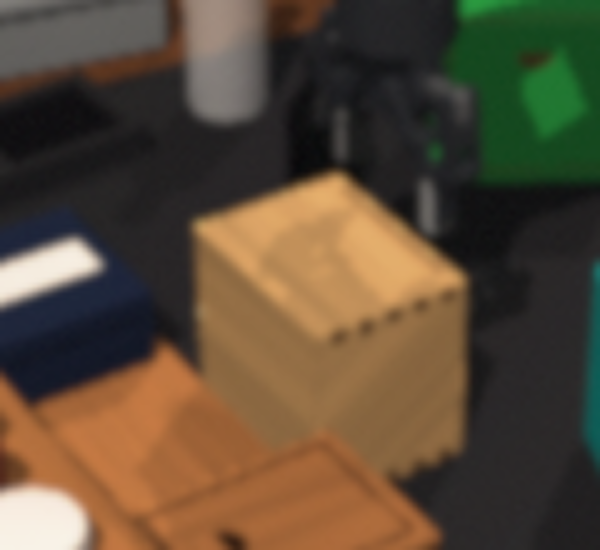

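Request:
jog_arm --plan '[[[-0.015,0,-0.005],0,0],[[-0.03,0,-0.01],0,0],[[-0.045,0,-0.015],0,0],[[-0.06,0,-0.02],0,0]]'

```text
clock: 9.78
tool_pos: [457.8, -65.3, 115.3]
tool_rot: [[-0.996, -0.094, -0.0], [-0.094, 0.996, -0.0], [0.0, -0.0, -1.0]]
wrist_force: [-0.3, 0.6, 0.1]
grip_width: 85.2
```

Run:
```python
from h import *
from plant import imaging
to(O-119*XS+[0,0,105])
d=imaging.get_image("scene");cv2.imwrite(f"pics/scene8.png",cv2.resize(d["img"][150:260,190:310,::-1],None,fx=5,fy=5,interpolation=2))
```

```text
t 9.78 pos [457.8 -65.3 115.3] stand -89.5 0.4 yawy 95.42 F [-0.25  0.65  0.08]
units [ 0.1473 -0.0019  0.0517] turn 0.0002
```

View pics/scene8.png

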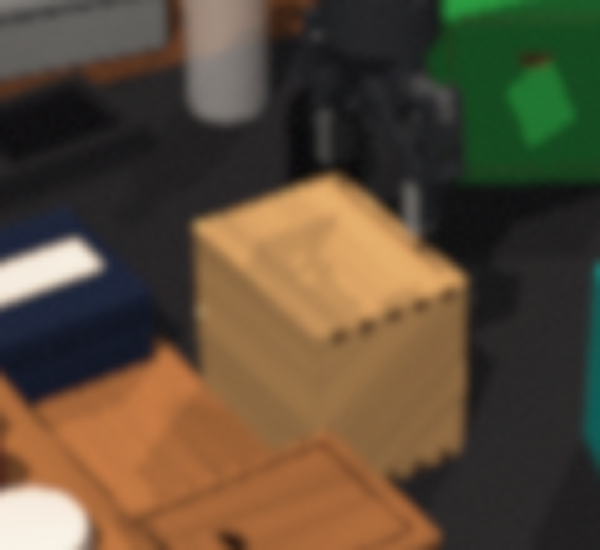

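The case hasn't moved although the fingers advanced, so I need to see where the tips actually are.

Run:
```python
from h import *
from plant import imaging,manip
d=imaging.get_image("wrist");cv2.imwrite("pics/w9.png",d["img"][:,:,::-1])
st=manip.observe();p=st["tool_pos"]
s=imaging.get_image("scene");img=cv2.resize(s["img"][150:260,190:310,::-1],None,fx=5,fy=5,interpolation=2)
for off in [(0,0)]:
  for yy in (-45,45):
    for zz,c in((0,(0,0,255)),(13,(0,255,0)),(25,(255,0,0)),(40,(255,255,0))):
      q=proj(s,p+yy*YS+[0,0,zz]);print(yy,zz,q.round(1));cv2.circle(img,(int((q[0]+.5-190)*5),int((q[1]+.5-150)*5)),3,c,-1)
cv2.imwrite("pics/scene9.png",img)
```

```text
-45 0 [257.2 194.1]
-45 13 [257.2 190.7]
-45 25 [257.2 187.5]
-45 40 [257.2 183.6]
45 0 [273.1 207.7]
45 13 [273.2 204.2]
45 25 [273.2 201. ]
45 40 [273.3 196.9]
```

View pics/scene9.png

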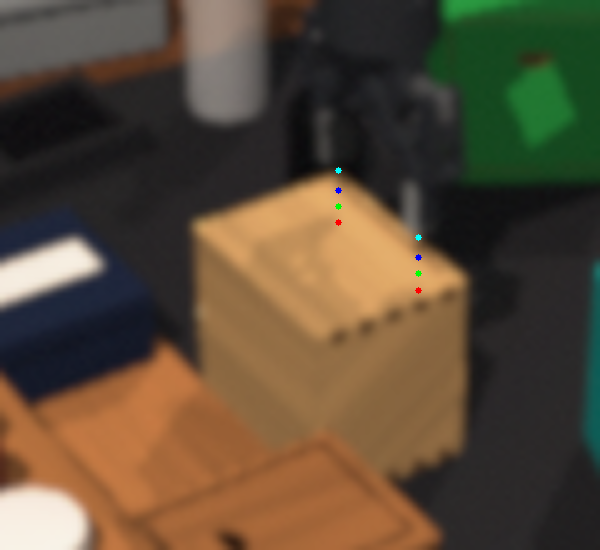

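View pics/w9.png

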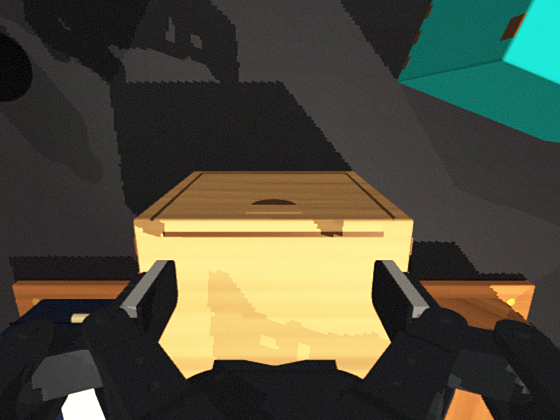

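When open, the finger tips sit about 35–40 mm above the TCP, so they passed over the top without touching and the case is undisturbed. I'll back off and shut the fingers, which puts the tips at the TCP, for the high push.

Request:
jog_arm --plan '[[[0.1,0,0],0,0],[[0.2,0,0],0,0],[[0.22,0,0],0,0],[[0.22,0,0],1,1],[[0.22,0,0],0,1],[[0.22,0,0],0,1],[[0.22,0,0],0,1],[[0.22,0,0],0,1]]'

```text
clock: 10.92
tool_pos: [413.9, -69.5, 115.3]
tool_rot: [[-0.996, -0.093, -0.0], [-0.093, 0.996, 0.0], [0.0, 0.0, -1.0]]
wrist_force: [-0.7, 0.1, 0.3]
grip_width: -0.3
```

Run:
```python
from h import *
from plant import imaging,manip
to(O-119*XS+[0,0,105])
p=manip.observe()["tool_pos"]
d=imaging.get_image("wrist");cv2.imwrite("pics/w10.png",d["img"][:,:,::-1])
s=imaging.get_image("scene");img=cv2.resize(s["img"][150:260,190:310,::-1],None,fx=5,fy=5,interpolation=2)
q=proj(s,p);cv2.circle(img,(int((q[0]+.5-190)*5),int((q[1]+.5-150)*5)),3,(0,0,255),-1)
cv2.imwrite("pics/scene10.png",img)
```

```text
t 10.93 pos [413.9 -69.5 115.3] stand -133.7 0.4 yawy 95.31 F [-0.67  0.06  0.26]
units [-0.0733 -0.0018  0.0513] turn -0.001
```

View pics/scene10.png

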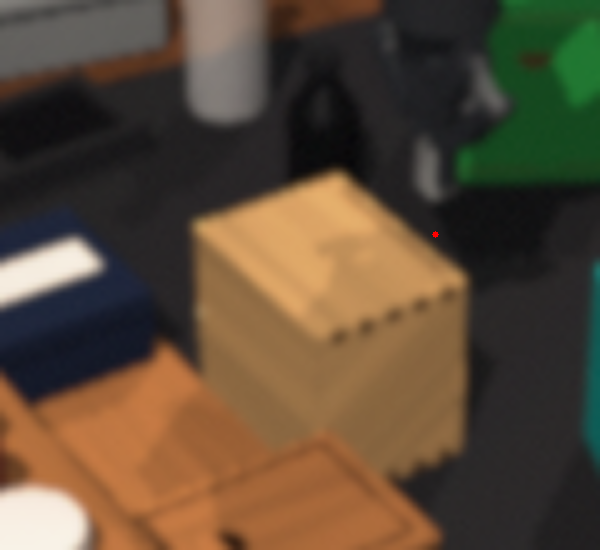

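View pics/w10.png

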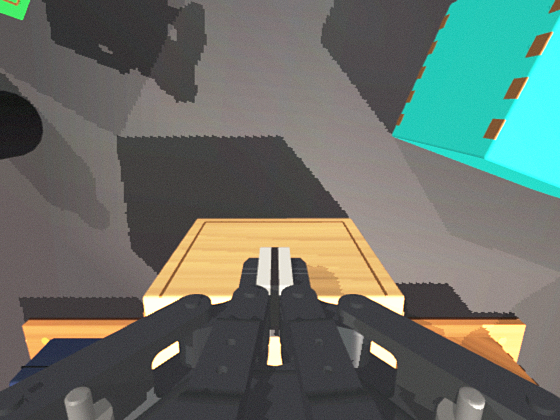

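Run:
```python
from h import *
from plant import imaging
d=imaging.get_image("wrist");T=np.linalg.inv(d["tool_from_camera"])
for x in(-11,0,11):
  for z in (0,-15,-30,-45):
    c=T@[x,0,z,1];q=d["mtx"]@c[:3];print(x,z,(q[:2]/q[2]).round(1))
im=d["img"][210:300,200:360,::-1];cv2.imwrite("pics/w11.png",cv2.resize(im,None,fx=5,fy=5,interpolation=2))
t=imaging.get_image("top");cv2.imwrite("pics/t11.png",cv2.resize(t["img"][130:250,210:390,::-1],None,fx=4,fy=4,interpolation=2))
```

```text
-11 0 [273.5 254.3]
-11 -15 [273.4 266.1]
-11 -30 [273.3 280. ]
-11 -45 [273.3 296.5]
0 0 [273.5 236.8]
0 -15 [273.4 247.4]
0 -30 [273.3 259.9]
0 -45 [273.2 274.8]
11 0 [273.4 218.7]
11 -15 [273.4 228. ]
11 -30 [273.3 239. ]
11 -45 [273.2 252.2]
```

View pics/w11.png

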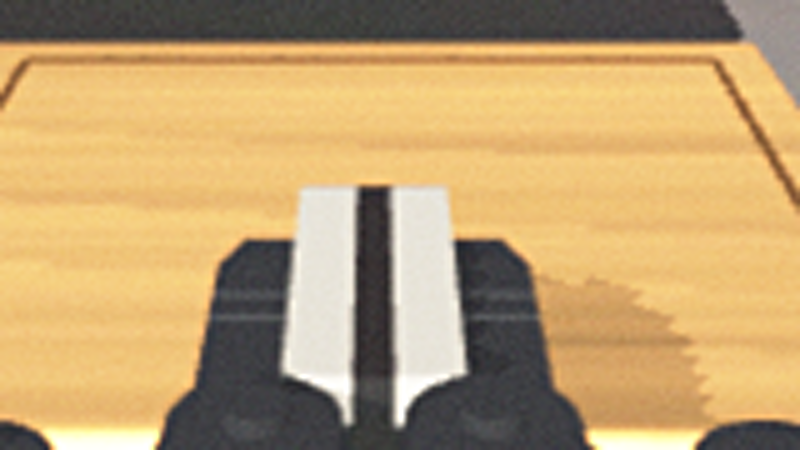

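View pics/t11.png

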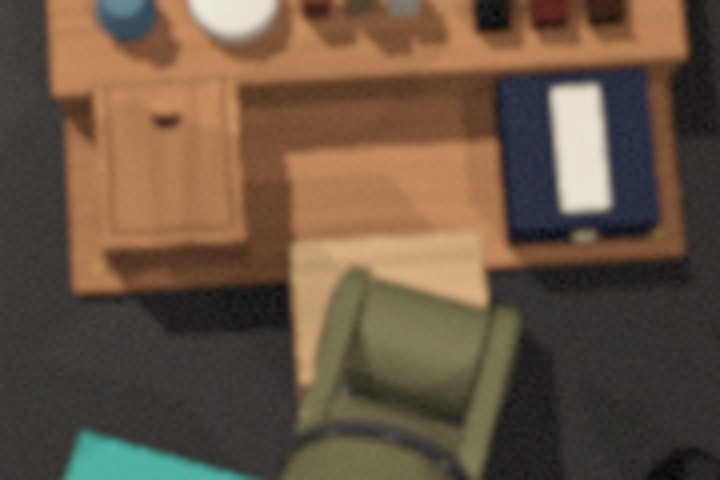

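The shut pad tips also sit about 28 mm above the reported TCP. The scene view, the wrist view and the missed push all agree on that. I'll lower the arm so the tips are at about z = 115, then push.

Request:
jog_arm --plan '[[[0,0,0.07],0,1],[[0,0,0.14],0,1],[[-0.03,0,0.14],0,1],[[-0.05,0,0.14],0,1],[[-0.065,0,0.14],0,1],[[-0.08,0,0.14],0,1],[[-0.09,0,0.14],0,1]]'

```text
clock: 12.0
tool_pos: [431.4, -67.8, 87.3]
tool_rot: [[-0.996, -0.095, -0.001], [-0.095, 0.996, 0.0], [0.001, 0.0, -1.0]]
wrist_force: [-5.0, -0.2, 2.4]
grip_width: 0.1
```

Request:
jog_arm --plan '[[[-0.01,0,-0.0],0,1],[[-0.02,0,-0.005],0,1],[[-0.03,0,-0.01],0,1]]'

```text
clock: 12.38
tool_pos: [437.2, -67.2, 89.3]
tool_rot: [[-0.996, -0.094, -0.001], [-0.094, 0.996, 0.0], [0.001, 0.0, -1.0]]
wrist_force: [-6.0, 0.1, 3.7]
grip_width: 0.5
```

Run:
```python
from h import *
from plant import imaging
to(O-119*XS+[0,0,105])
d=imaging.get_image("scene");cv2.imwrite(f"pics/scene12.png",cv2.resize(d["img"][150:260,190:310,::-1],None,fx=5,fy=5,interpolation=2))
```

```text
t 12.38 pos [437.2 -67.2  89.3] stand -110.3 0.4 yawy 95.42 F [-6.02  0.08  3.71]
units [ 0.0438 -0.0021 -0.0785] turn 0.0002
```

View pics/scene12.png

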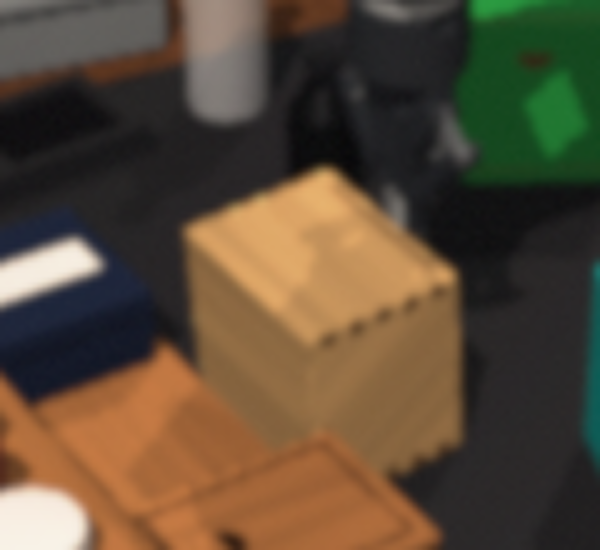

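The case is tilting cleanly at about 7 N. Continuing.

Request:
jog_arm --plan '[[[-0.02,0,-0.01],0,1],[[-0.04,0,-0.02],0,1],[[-0.06,0,-0.03],0,1],[[-0.08,0,-0.04],0,1],[[-0.1,0,-0.05],0,1]]'

```text
clock: 13.05
tool_pos: [457.5, -65.4, 99.5]
tool_rot: [[-0.996, -0.094, -0.001], [-0.094, 0.996, -0.0], [0.001, -0.0, -1.0]]
wrist_force: [-4.7, -0.5, 5.3]
grip_width: 0.0
```

Request:
jog_arm --plan '[[[-0.02,0,-0.008],0,1],[[-0.04,0,-0.016],0,1],[[-0.06,0,-0.024],0,1],[[-0.08,0,-0.032],0,1],[[-0.1,0,-0.04],0,1]]'

```text
clock: 13.68
tool_pos: [477.9, -63.5, 107.4]
tool_rot: [[-0.996, -0.094, 0.0], [-0.094, 0.996, -0.0], [-0.0, -0.0, -1.0]]
wrist_force: [-3.0, 0.4, 4.3]
grip_width: 0.2
```

Run:
```python
from h import *
from plant import imaging
to(O-119*XS+[0,0,105])
d=imaging.get_image("scene");cv2.imwrite(f"pics/scene13.png",cv2.resize(d["img"][150:260,190:310,::-1],None,fx=5,fy=5,interpolation=2))
```

```text
t 13.68 pos [477.9 -63.5 107.4] stand -69.4 0.4 yawy 95.42 F [-2.96  0.4   4.35]
units [ 0.2481 -0.0018  0.0121] turn 0.0002
```

View pics/scene13.png

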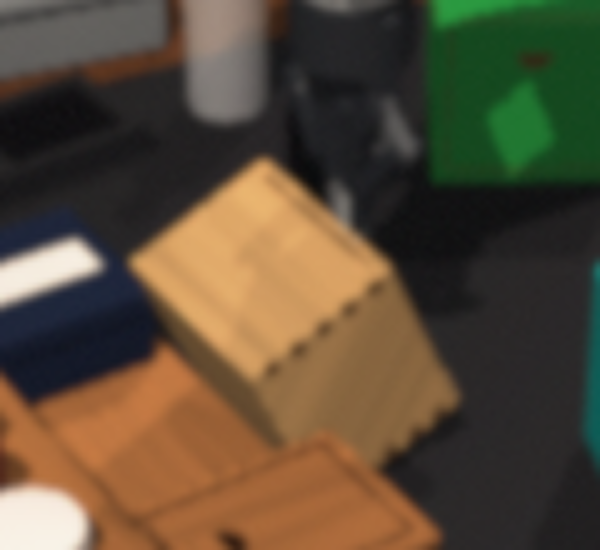

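Request:
jog_arm --plan '[[[-0.02,0,-0.01],0,1],[[-0.04,0,-0.02],0,1],[[-0.06,0,-0.03],0,1],[[-0.08,0,-0.04],0,1]]'

```text
clock: 14.22
tool_pos: [493.8, -61.9, 115.4]
tool_rot: [[-0.996, -0.094, 0.0], [-0.094, 0.996, 0.0], [-0.0, 0.0, -1.0]]
wrist_force: [-1.4, -0.6, -0.5]
grip_width: -0.1
```

Request:
jog_arm --plan '[[[-0.02,0,-0.01],0,1],[[-0.04,0,-0.02],0,1],[[-0.06,0,-0.03],0,1],[[-0.08,0,-0.04],0,1]]'

```text
clock: 14.72
tool_pos: [509.7, -60.4, 123.4]
tool_rot: [[-0.996, -0.094, 0.0], [-0.094, 0.996, -0.0], [-0.0, -0.0, -1.0]]
wrist_force: [-2.0, -0.3, 0.7]
grip_width: 0.3
```

Run:
```python
from h import *
from plant import imaging
to(O-119*XS+[0,0,105])
d=imaging.get_image("scene");cv2.imwrite(f"pics/scene14.png",cv2.resize(d["img"][150:260,190:310,::-1],None,fx=5,fy=5,interpolation=2))
```

```text
t 14.72 pos [509.7 -60.4 123.4] stand -37.5 0.4 yawy 95.42 F [-2.02 -0.3   0.74]
units [ 0.4077 -0.0018  0.0921] turn 0.0002
```

View pics/scene14.png

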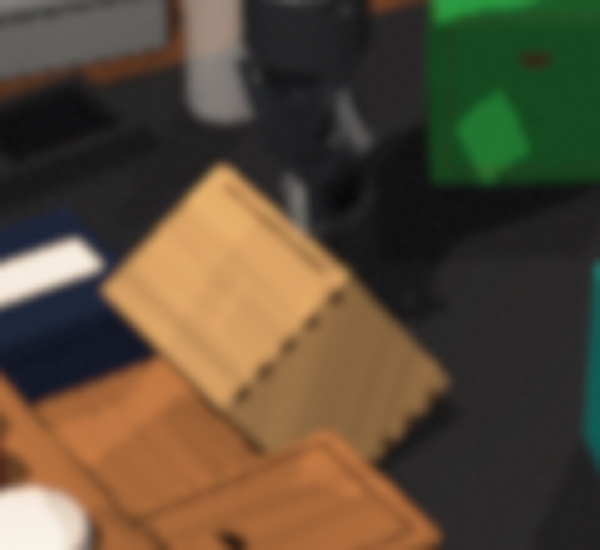

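Request:
jog_arm --plan '[[[-0.02,0,-0.008],0,1],[[-0.04,0,-0.016],0,1],[[-0.06,0,-0.024],0,1],[[-0.08,0,-0.032],0,1]]'

```text
clock: 15.28
tool_pos: [525.6, -58.9, 129.8]
tool_rot: [[-0.996, -0.094, 0.0], [-0.094, 0.996, 0.0], [-0.0, 0.0, -1.0]]
wrist_force: [-0.2, -0.3, 0.6]
grip_width: -0.1
```

Run:
```python
from h import *
from plant import imaging
to(O-119*XS+[0,0,105])
d=imaging.get_image("scene");cv2.imwrite(f"pics/scene15.png",cv2.resize(d["img"][150:260,190:310,::-1],None,fx=5,fy=5,interpolation=2))
```

```text
t 15.28 pos [525.6 -58.9 129.8] stand -21.5 0.4 yawy 95.42 F [-0.16 -0.29  0.63]
units [ 0.4876 -0.0019  0.1239] turn 0.0002
```

View pics/scene15.png

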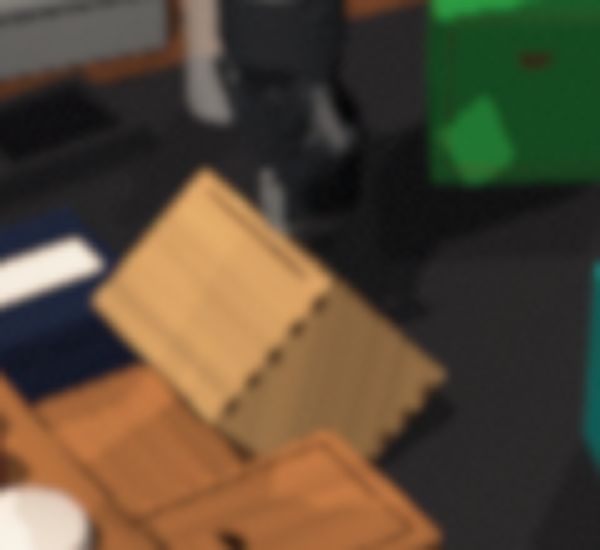

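Near balance now, with contact force close to zero. A few more rows.

Request:
jog_arm --plan '[[[-0.015,0,-0.0],0,1],[[-0.03,0,-0.0],0,1],[[-0.045,0,-0.0],0,1],[[-0.045,0,-0.0],0,1],[[-0.045,0,-0.0],0,1]]'

```text
clock: 15.95
tool_pos: [534.2, -58.1, 129.6]
tool_rot: [[-0.996, -0.094, -0.0], [-0.094, 0.996, 0.0], [0.0, 0.0, -1.0]]
wrist_force: [0.0, -0.6, 0.2]
grip_width: 0.1
```

Run:
```python
from h import *
from plant import imaging
to(O-119*XS+[0,0,105])
d=imaging.get_image("scene");cv2.imwrite(f"pics/scene16.png",cv2.resize(d["img"][150:260,190:310,::-1],None,fx=5,fy=5,interpolation=2))
```

```text
t 15.95 pos [534.2 -58.1 129.6] stand -12.8 0.4 yawy 95.42 F [ 0.02 -0.58  0.22]
units [ 0.5308 -0.002   0.1231] turn 0.0002
```

View pics/scene16.png

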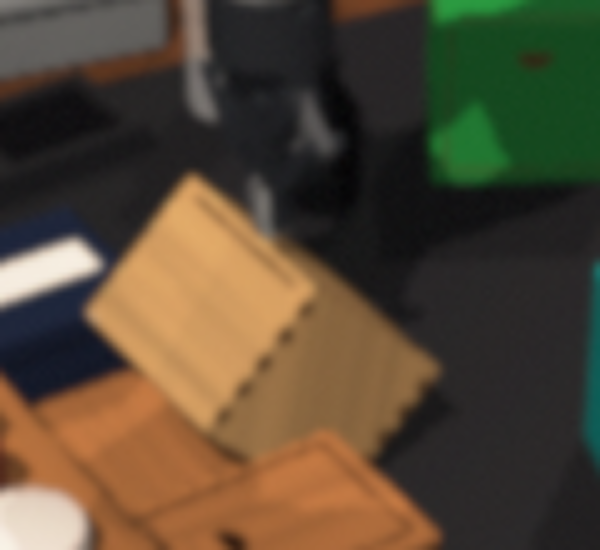

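Request:
jog_arm --plan '[[[-0.015,0,0.01],0,1],[[-0.03,0,0.01],0,1],[[-0.045,0,0.01],0,1],[[-0.06,0,0.01],0,1],[[-0.075,0,0.01],0,1],[[-0.09,0,0.01],0,1]]'

```text
clock: 16.75
tool_pos: [552.4, -56.4, 127.7]
tool_rot: [[-0.996, -0.094, -0.0], [-0.094, 0.996, -0.0], [0.0, -0.0, -1.0]]
wrist_force: [-0.2, 0.7, -0.8]
grip_width: 0.4
```

Run:
```python
from h import *
from plant import imaging
to(O-119*XS+[0,0,105])
d=imaging.get_image("scene");cv2.imwrite(f"pics/scene17.png",cv2.resize(d["img"][150:260,190:310,::-1],None,fx=5,fy=5,interpolation=2))
```

```text
t 16.75 pos [552.4 -56.4 127.7] stand 5.5 0.4 yawy 95.42 F [-0.2   0.71 -0.81]
units [ 0.6223 -0.0019  0.1134] turn 0.0002
```

View pics/scene17.png

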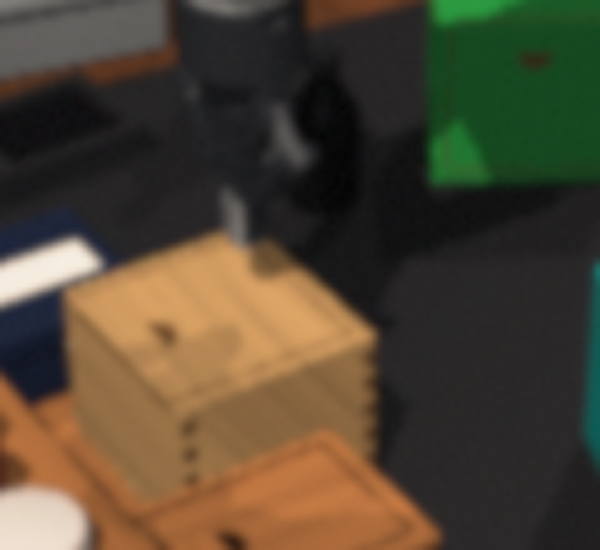

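The case lies flat, lid up, with the notch visible at (165,330). I'll retreat over it and move behind its near end.

Request:
jog_arm --plan '[[[0,0,-0.05],0,1],[[0.15,0,-0.08],0,1],[[0.3,0,-0.08],0,1],[[0.4,0,0],0,1],[[0.42,0,0.15],0,1],[[0.42,0,0.3],0,1],[[0.42,0,0.36],0,1],[[0.42,0,0.36],0,1]]'

```text
clock: 17.8
tool_pos: [468.6, -64.3, 55.9]
tool_rot: [[-0.996, -0.095, -0.0], [-0.095, 0.996, 0.0], [0.0, 0.0, -1.0]]
wrist_force: [0.1, -0.5, 0.6]
grip_width: -0.2
```

Run:
```python
from h import *
from plant import imaging
to(O-40*XS+[0,0,55])
d=imaging.get_image("wrist");pickle.dump(d,open("w18.pkl","wb"));cv2.imwrite("pics/w18.png",d["img"][:,:,::-1])
d=imaging.get_image("scene");pickle.dump(d,open("s18.pkl","wb"));cv2.imwrite(f"pics/scene18.png",cv2.resize(d["img"][150:270,170:310,::-1],None,fx=5,fy=5,interpolation=2))
d=imaging.get_image("top");pickle.dump(d,open("t18.pkl","wb"));cv2.imwrite("pics/t18.png",cv2.resize(d["img"][130:250,210:390,::-1],None,fx=4,fy=4,interpolation=2))
```

```text
t 17.8 pos [468.6 -64.3  55.9] stand -78.7 0.4 yawy 95.42 F [ 0.06 -0.46  0.59]
units [-0.1934 -0.0019  0.0043] turn 0.0003
```

View pics/scene18.png

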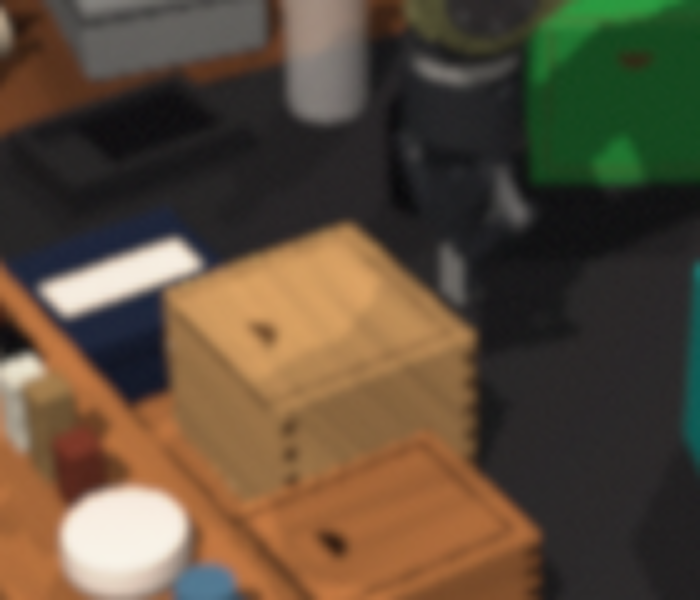

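View pics/t18.png

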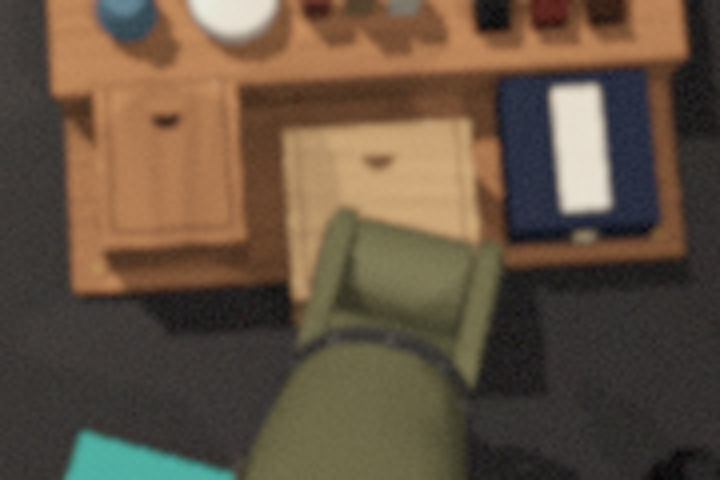

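View pics/w18.png

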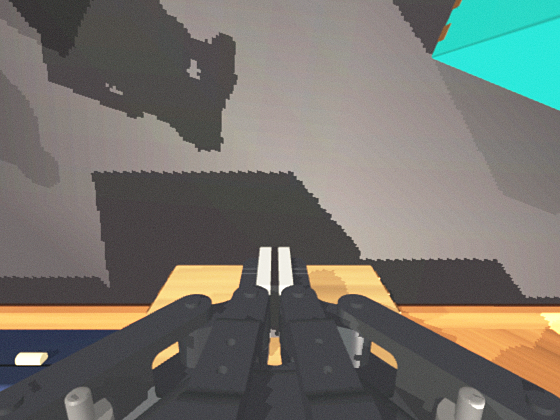

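Run:
```python
from h import *
d=pickle.load(open("t18.pkl","rb"));s=pickle.load(open("s18.pkl","rb"))
for p in [(284,129),(470,119)]:
    X=ray(d,(210+p[0]/4-.5,130+p[1]/4-.5),120)-O;print("top far",X@XS,X@YS)
for p in [(165,297),(285,410),(477,330),(347,225)]:
    X=ray(s,(170+p[0]/5-.5,150+p[1]/5-.5),120)-O;print("sc",X@XS,X@YS)
```

```text
top far 96.7894653939386 71.7831784299883
top far 95.72183911462845 -72.66650609383127
sc 98.21307412632758 -61.99844530795604
sc 93.14319490351662 74.9903875308036
sc -42.1264159351841 70.75756482817197
sc -35.572917820866415 -68.78919192838801
```

The case lies straight (yaw error about 0.4°) and centred (y ≈ -0.4). Its far end is about 50 mm short of the upper step. I'll half open the fingers for two-point contact and push it in.

Request:
jog_arm --plan '[[[0,0,0.025],0,0.5],[[0,0,0.025],0,0.5],[[-0.05,0,0.025],0,0.5],[[-0.1,0,0.025],0,0.5],[[-0.12,0,0.025],0,0.5],[[-0.135,0,0.025],0,0.5],[[-0.15,0,0.025],0,0.5],[[-0.165,0,0.025],0,0.5]]'

```text
clock: 18.95
tool_pos: [501.2, -61.2, 50.6]
tool_rot: [[-0.996, -0.094, -0.001], [-0.094, 0.996, 0.0], [0.001, 0.0, -1.0]]
wrist_force: [-2.7, -0.4, -0.3]
grip_width: 42.9
```

Request:
jog_arm --plan '[[[-0.02,0,0],0,0.5],[[-0.04,0,0],0,0.5],[[-0.06,0,0],0,0.5],[[-0.08,0,0],0,0.5],[[-0.1,0,0],0,0.5]]'

```text
clock: 19.58
tool_pos: [521.6, -59.2, 50.6]
tool_rot: [[-0.996, -0.094, -0.0], [-0.094, 0.996, 0.0], [0.0, 0.0, -1.0]]
wrist_force: [-2.9, 1.1, -0.8]
grip_width: 43.2
```

Run:
```python
from h import *
from plant import imaging
to(O+0*XS+[0,0,50])
d=imaging.get_image("scene");pickle.dump(d,open("s19.pkl","wb"));cv2.imwrite(f"pics/scene19.png",cv2.resize(d["img"][150:270,170:310,::-1],None,fx=5,fy=5,interpolation=2))
d=imaging.get_image("top");pickle.dump(d,open("t19.pkl","wb"));cv2.imwrite("pics/t19.png",cv2.resize(d["img"][130:250,210:390,::-1],None,fx=4,fy=4,interpolation=2))
```

```text
t 19.57 pos [521.6 -59.2  50.6] stand -25.5 0.5 yawy 95.42 F [-2.93  1.13 -0.84]
units [-0.1276 -0.0023  0.0031] turn 0.0002
```

View pics/scene19.png

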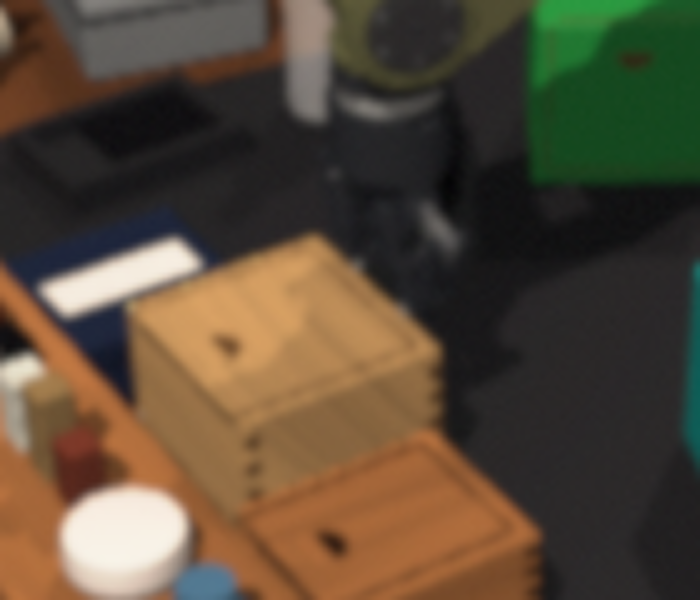

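View pics/t19.png

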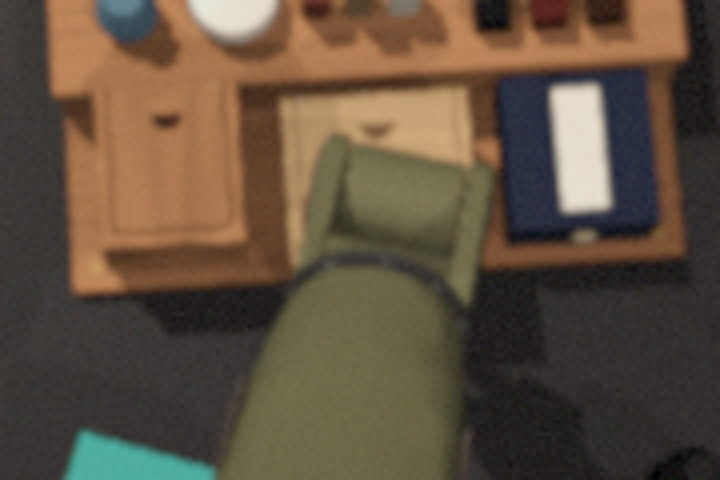

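The case is straight and sliding at about 3 N. I expect about 26 mm to go.

Request:
jog_arm --plan '[[[-0.02,0,0],0,0.5],[[-0.04,0,0],0,0.5],[[-0.06,0,0],0,0.5],[[-0.075,0,0],0,0.5],[[-0.085,0,0],0,0.5]]'

```text
clock: 20.3
tool_pos: [538.4, -57.7, 50.7]
tool_rot: [[-0.996, -0.094, -0.0], [-0.094, 0.996, -0.0], [0.0, -0.0, -1.0]]
wrist_force: [-2.9, 0.1, 2.7]
grip_width: 42.6
```

Request:
jog_arm --plan '[[[-0.01,0,0],0,0.5],[[-0.02,0,0],0,0.5]]'

```text
clock: 20.55
tool_pos: [542.3, -57.3, 50.7]
tool_rot: [[-0.996, -0.094, -0.0], [-0.094, 0.996, 0.0], [0.0, 0.0, -1.0]]
wrist_force: [-2.9, 0.4, 2.0]
grip_width: 42.5
```

Request:
jog_arm --plan '[[[-0.005,0,0],0,0.5],[[-0.01,0,0],0,0.5]]'

```text
clock: 20.8
tool_pos: [544.3, -57.1, 50.7]
tool_rot: [[-0.996, -0.094, -0.0], [-0.094, 0.996, -0.0], [0.0, -0.0, -1.0]]
wrist_force: [-3.0, -0.2, 1.6]
grip_width: 43.0
```

Request:
jog_arm --plan '[[[-0.004,0,0],0,0.5],[[-0.008,0,0],0,0.5]]'

```text
clock: 21.05
tool_pos: [545.9, -57.0, 50.7]
tool_rot: [[-0.996, -0.094, 0.0], [-0.094, 0.996, 0.0], [-0.0, 0.0, -1.0]]
wrist_force: [-2.9, 0.1, 2.2]
grip_width: 43.1
```

Request:
jog_arm --plan '[[[-0.003,0,0],0,0.5],[[-0.006,0,0],0,0.5]]'

```text
clock: 21.3
tool_pos: [547.0, -56.9, 50.7]
tool_rot: [[-0.996, -0.094, -0.0], [-0.094, 0.996, -0.0], [0.0, -0.0, -1.0]]
wrist_force: [-2.4, -0.2, 1.5]
grip_width: 42.8
```

Request:
jog_arm --plan '[[[-0.003,0,0],0,0.5],[[-0.006,0,0],0,0.5]]'

```text
clock: 21.55
tool_pos: [548.2, -56.8, 50.7]
tool_rot: [[-0.996, -0.094, -0.0], [-0.094, 0.996, -0.0], [0.0, -0.0, -1.0]]
wrist_force: [-2.6, -0.4, 0.4]
grip_width: 42.5
```

Request:
jog_arm --plan '[[[-0.003,0,0],0,0.5],[[-0.006,0,0],0,0.5]]'

```text
clock: 21.8
tool_pos: [549.5, -56.6, 50.7]
tool_rot: [[-0.996, -0.094, 0.0], [-0.094, 0.996, -0.0], [-0.0, -0.0, -1.0]]
wrist_force: [-3.7, 0.1, 1.8]
grip_width: 42.6
```

Request:
jog_arm --plan '[[[-0.003,0,0],0,0.5],[[-0.006,0,0],0,0.5]]'

```text
clock: 22.05
tool_pos: [549.9, -56.6, 50.6]
tool_rot: [[-0.996, -0.094, -0.002], [-0.094, 0.996, 0.0], [0.002, 0.0, -1.0]]
wrist_force: [-12.2, -1.3, 6.3]
grip_width: 42.6
```

Home. 12 N in the push direction; I'll hold it steady there.

Request:
jog_arm --plan '[[[0,0,0],0,0.5],[[0,0,0],0,0.5]]'

```text
clock: 22.3
tool_pos: [549.9, -56.6, 50.6]
tool_rot: [[-0.996, -0.094, -0.002], [-0.094, 0.996, 0.0], [0.002, 0.0, -1.0]]
wrist_force: [-10.4, -1.7, 4.8]
grip_width: 42.6
```

Run:
```python
from h import *
from plant import imaging
to(O+0*XS+[0,0,50])
d=imaging.get_image("scene");pickle.dump(d,open("s20.pkl","wb"));cv2.imwrite(f"pics/scene20.png",cv2.resize(d["img"][150:270,170:310,::-1],None,fx=5,fy=5,interpolation=2))
```

```text
t 22.3 pos [549.9 -56.6  50.6] stand 2.9 0.5 yawy 95.42 F [-10.41  -1.72   4.85]
units [ 0.0147 -0.0023  0.0029] turn 0.0002
```

View pics/scene20.png

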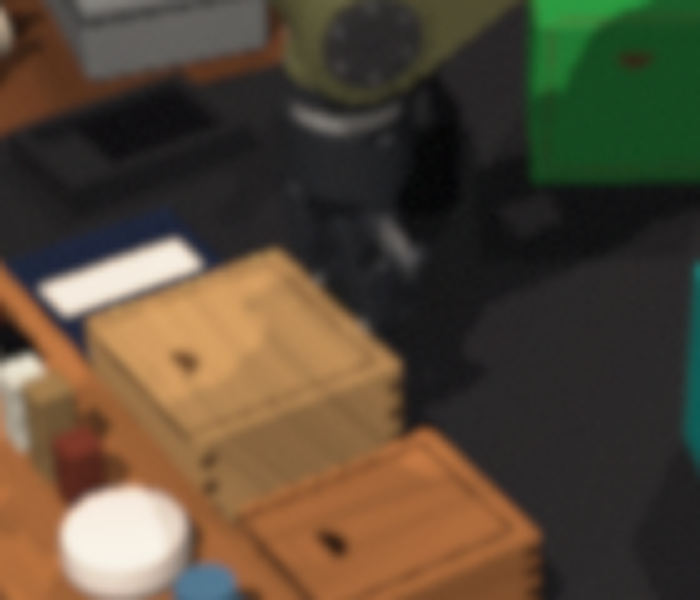

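Request:
jog_arm --plan '[[[-0.001,0,0],0,0.5],[[-0.001,0,0],0,0.5],[[-0.001,0,0],0,0.5],[[-0.001,0,0],0,0.5]]'

```text
clock: 22.85
tool_pos: [549.9, -56.5, 50.6]
tool_rot: [[-0.996, -0.094, -0.002], [-0.094, 0.996, 0.0], [0.002, 0.0, -1.0]]
wrist_force: [-12.2, -1.2, 5.9]
grip_width: 42.6
```

Request:
jog_arm --plan '[[[-0.001,0,0],0,0.5],[[-0.001,0,0],0,0.5],[[-0.001,0,0],0,0.5],[[-0.001,0,0],0,0.5]]'

```text
clock: 23.35
tool_pos: [549.8, -56.6, 50.6]
tool_rot: [[-0.996, -0.094, -0.003], [-0.094, 0.996, 0.0], [0.003, 0.0, -1.0]]
wrist_force: [-13.4, -1.2, 6.8]
grip_width: 43.1
```

Seated at 12–13 N for over half a second. I'll back straight off, rise clear and check.

Request:
jog_arm --plan '[[[0.01,0,0],0,0.5],[[0.03,0,0],0,0.5],[[0.1,0,0],0,0.5],[[0.3,0,0],0,0.5],[[0.3,0,-0.3],0,0.5],[[0.3,0,-0.6],0,0.5],[[0.5,0,-0.9],0,0.5],[[0.8,0,-0.9],0,0.5]]'

```text
clock: 24.35
tool_pos: [395.4, -71.6, 233.2]
tool_rot: [[-0.995, -0.095, 0.006], [-0.095, 0.995, -0.002], [-0.005, -0.002, -1.0]]
wrist_force: [0.3, -0.5, 0.9]
grip_width: 42.7
```

Run:
```python
from h import *
from plant import imaging
to(O)
d=imaging.get_image("scene");pickle.dump(d,open("s21.pkl","wb"));cv2.imwrite(f"pics/scene21.png",cv2.resize(d["img"][150:270,170:310,::-1],None,fx=5,fy=5,interpolation=2))
d=imaging.get_image("top");pickle.dump(d,open("t21.pkl","wb"));cv2.imwrite("pics/t21.png",cv2.resize(d["img"][90:255,210:400,::-1],None,fx=4,fy=3.6,interpolation=2))
cv2.imwrite("pics/t21f.png",d["img"][:,:,::-1])
```

```text
t 24.35 pos [395.4 -71.6 233.2] stand -152.3 0.1 yawy 95.47 F [ 0.35 -0.49  0.89]
units [-7.5490e-01  1.1000e-03  1.1701e+00] turn 0.0008
```

View pics/scene21.png

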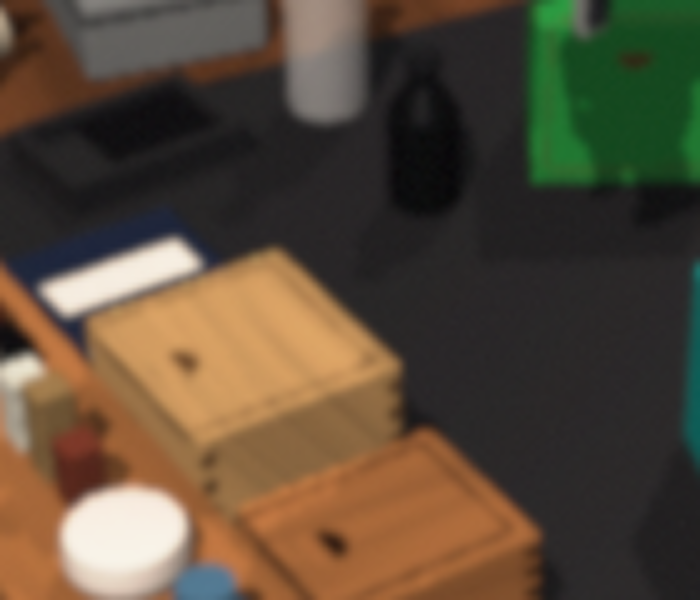

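View pics/t21.png

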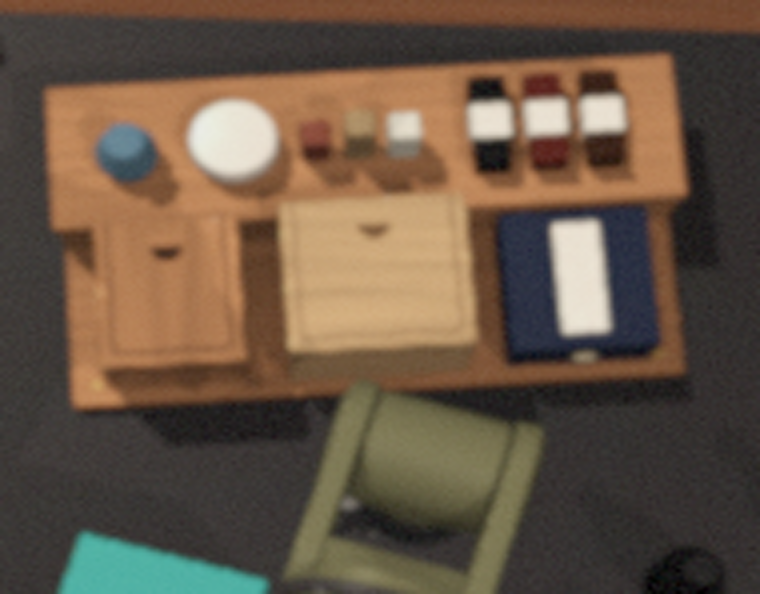

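Run:
```python
from h import *
d=pickle.load(open("t21.pkl","rb"));im=d["img"];hsv=cv2.cvtColor(im,cv2.COLOR_RGB2HSV)
for p in [(280,205),(464,193),(475,343),(290,353)]:
    X=ray(d,(210+p[0]/4-.5,90+p[1]/3.6-.5),120)-O;print((X@XS).round(1),(X@YS).round(1))
for i in ("0","21"):
    e=pickle.load(open("top0.pkl" if i=="0" else "t21.pkl","rb"))["img"].astype(int)
    if i=="0": a=e
    else:
        df=(abs(e-a).max(2)>40).astype(np.uint8);n,l,st,c=cv2.connectedComponentsWithStats(cv2.morphologyEx(df,cv2.MORPH_OPEN,np.ones((3,3))))
        print(st[1:])
```

```text
146.5 71.8
148.3 -72.2
14.1 -70.0
14.4 72.3
[[ 223  140   26   15  208]
 [ 275  143    6    8   38]
 [ 280  148   48   20  801]
 [ 234  152   47   41 1466]
 [ 283  164   61   99 3649]
 [ 257  195    3    3    9]
 [ 248  256   66   90 3281]
 [ 185  261    4    3   12]
 [  34  280  203  140 9359]
 [ 357  284   48   53 1421]
 [  30  313   22   13  219]
 [  51  318   17   15  107]
 [  24  318   54   32  499]
 [ 304  323    3    3    9]
 [ 253  341    8    8   52]
 [  70  344    4    5   17]
 [ 352  357   65   63 3118]
 [ 239  360   20   14  113]
 [ 304  370    3    3    9]
 [ 301  374    3    4   12]
 [ 317  374    6   10   34]
 [ 250  389    4    5   17]
 [ 300  392    3    3    9]
 [ 262  397    8    9   49]
 [ 302  397    9    8   58]
 [ 239  403   23   17  247]
 [ 274  406    7    5   28]
 [ 282  407    6    4   19]
 [ 295  415    5    5   23]
 [ 149  417    3    3    9]]
```

View pics/t21f.png

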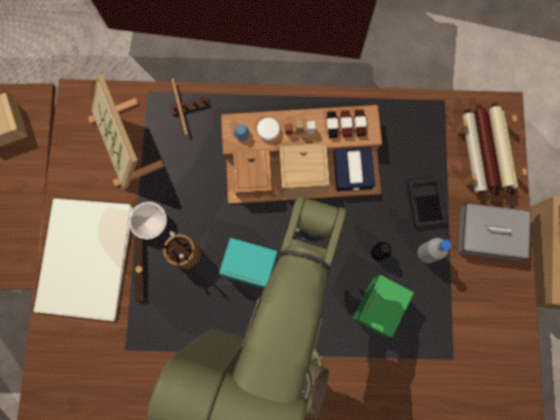

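The far end measures 146–148 mm from the front edge (home is 146), y is centred within about 1 mm, and the case is square within 1°. The neighbours and bystanders sit where they were. Handing in.

Run:
```python
from plant import manip,close_job
s=manip.observe();print(s["clock"],s["wrist_force"])
print(close_job())
```

```text
24.45 [ 0.89167721 -0.93950103 -0.52594845]
the job is handed in; nothing more can be done
None
```

The case now lies flat on the low step, lid up, with its far end home against the upper step. I handed the job in at 24.5 s; no verdict came back.

- **Slide and tip:** I slid the case up square against the step edge with both fingers. A small extra push that tilted it instead of sliding it showed the foot was blocked. I then tipped it over by pushing high on the lid at about 7 N.
- **Seating:** I pushed it in and held it against the upper step at about 10–13 N for just over a second. With the vertical part, the wrist force peaked at about 15 N, at the readings taken at the end of each move.
- **Last checks (top view):**
  - The far end is 146–148 mm behind the front edge, where home is 146 mm.
  - The sideways offset is about 1 mm, and the case is square within about 1°.
  - The neighbours and other things look unmoved by eye. The image difference also flagged patches at the tall neighbour and the green case, which I took for shadow and did not measure.
  - The hand was clear of everything.
- **What disagreed or went wrong:**
  - The visible finger tips sat about 28 mm (shut) to 40 mm (open) above the reported TCP. My first high push therefore passed over the case without touching it, and I repeated it lower with the fingers shut.
  - One row held a mistyped turn. The tool turned briefly in free space and came back, with no contact.

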